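# Release the cam stop and dock the tube rack

## Task

Dock the tube rack. With the fingertips, first push the peg on the off-centre cam round until the cam's low point faces the carriage (the peg lined up with the black line on the plate); only then push the carriage, by its rear plate, fully home against its stop blocks, and come away. Leave the rack sitting in the carriage, do not lift it, and do not disturb anything else on the bench.

Things in the scene. Friction and masses are not known exactly. Their poses are not given: they have to be found in the camera images.
- station: The docking station, fixed to the bench: an aluminium base plate 285 x 150 mm, 12 mm thick. Origin on the bench surface; z up; x is the direction in which the carriage is pushed home, towards the cam. The plate reaches from x = -125 to +160 mm and y = -75 to +75 mm. Two dark steel stop blocks stand on it at x = 35 to 47, y = +-36 to +-60, up to z = 36 mm; the carriage's front lies against them when it is fully home.
- cam_axis (a point): Centre of the cam's vertical axle, at the height of the cam disc's top face (34 mm above the bench), at x = 85, y = 0 mm of the station. The cam is an off-centre steel disc of 32 mm radius, 20 mm thick, its centre 14 mm from the axle, so its rim is 18 mm (low point) to 46 mm (high point) from the axle.
- peg (a point): Centre of the top of the upright black finger peg on the cam, 84 mm above the bench. The peg is a round post 14 mm in diameter, 50 mm tall (its foot on the disc's top at 34 mm), standing over the disc's high side, 34 mm from the axle; it goes round the axle with the cam. The low point faces the carriage when the peg is at its farthest from the carriage, over towards the index line.
- index_line (a point): Middle of a short black line (24 x 4 mm) on the base plate, 60 mm from the axle in the station's +x. With the cam at its low point the peg lies on the straight line from the axle to this mark.
- cam (a joint): Turn of the cam, rad, counter-clockwise from above. 0 and 6.28 are both the low point (peg towards the index line, station +x); 3.14 is the high point facing the carriage. It turns from -0.4 to 6.68 and no farther, so either way round is open. Stiff: about 7 N at the peg turns it, and it stays where it is left; a push on the carriage is not the way to turn it. It starts anywhere from 1.7 to 4.58.
- carriage (a joint): Travel of the carriage along the station's +x, m: 0 fully back, 0.065 fully home against the stop blocks. It starts at 0. About 3 N moves it and it stays where it is left. Its front shoe (50 mm wide, 16 to 32 mm above the bench, 30 mm ahead of the carriage's front) meets the cam disc before home unless the cam's low point faces it.
- push_plate (a point): Middle of the rear face of the carriage's push plate, 50 mm above the bench; the face looks to the station's -x, 100 mm wide, from 14 to 80 mm above the bench, nothing behind it. The grey carriage is 80 mm long (station x) and 100 mm wide; its other walls are 40 mm above the bench.
- pocket (a point): Centre of the carriage's inner floor, 22 mm above the bench; the rack stands here.
- rack: White rack with 24 small capped tubes, 64 x 88 mm, 54 mm tall, loose in the carriage's pocket with 2 mm play; origin at the centre of its underside, tops 76 mm above the bench. It rides along.
- bottle: Bystander: white plastic bottle, 54 mm diameter, 105 mm tall; origin at its underside.
- foam: Bystander: dark foam block, 60 x 38 x 32 mm; origin at its underside.
- jar: Bystander: glass jar with a blue lid, 52 mm diameter, 60 mm tall; origin at its underside.
- tip_box: Bystander: blue pipette-tip box with a clear lid, 89 x 126 x 88 mm; origin at its underside.
- tube_rack: Bystander: low red rack with small tubes, 95 x 200 x 46 mm; origin at its underside.
- tall_tubes: Bystander: orange rack with three blue-capped tubes, 75 x 150 mm, 118 mm tall; origin at its underside.
- pipette: Bystander: pipette lying flat, about 240 mm long, 26 mm wide; origin at its underside.
Mind the look-alikes: they are no part of the job. What is shaped like the rack but pink is not meant.

How it is judged:
On the way, in this order (a step that is already met when the one before it is completed fails the run):
1. the cam is turned so that its low point faces the carriage, the carriage still back ((value of joint cam between -0.35 and 0.35 rad or value of joint cam between 5.9332 and 6.6332 rad) and value of joint carriage below 0.03 m), for 0.2 s.
2. the carriage is pushed home against its stop blocks (value of joint carriage above 0.0625 m), for 0.2 s.
At the end, for the whole second after the job is handed in: The cam is within 0.4 rad of its low point (0.35 rad before the carriage is pushed), the carriage is at rest within 2.5 mm of its stop blocks, and the rack sits upright in its pocket ((value of joint cam between -0.4 and 0.4 rad or value of joint cam between 5.8832 and 6.6832 rad) and value of joint carriage above 0.0625 m and velocity of joint carriage below 0.01 m/s and distance between rack and pocket below 0.008 m and angle between rack's own z axis and vertical below 0.1 rad and linear speed of rack below 0.02 m/s); the robot touches nothing.
It fails at once if the carriage was pushed forward before the cam was at its low point (value of joint carriage above 0.03 m and not (value of joint cam between -0.45 and 0.45 rad or value of joint cam between 5.8332 and 6.7332 rad)).
It fails at once if the rack was lifted out of the carriage or tipped (z of rack in the frame of pocket above 0.015 m or angle between rack's own z axis and vertical above 0.25 rad).
It fails at once if a bystander was knocked or shifted by more than 2 cm (distance of any of bottle, foam, jar, tip_box, tube_rack, tall_tubes, pipette from where it was at the start of the episode above 0.02 m).
It also fails if it takes over 48 s, if anything falls off the work surface, if the arm or the gripper's body presses on something with over 40 N, if the wrist force passes 120 N, or if a joint passes its speed limit or range.

## Robot

A 7-joint arm with a two-finger parallel gripper is mounted at the origin on the work surface. World frame = base frame: x ahead of the robot, y to its left, z up, the work surface at z = 0. Lengths are in m, angles in rad, forces in N, time in s.
With the tool pointing down it reaches from about 0.4 to 0.85 m from the base axis. Payload 10.4 kg.
Tool frame: the origin (TCP) lies on the centre line of the jaws, within the pads' length; the fingertips stand 14 mm ahead of it and the grasp point (between the pads) lies 5 mm behind it (manip.tip_reach is the distance from the TCP to the fingertips, in m); z points along the fingers, y is the line along which they close (so a half turn about z gives the same grasp; the last joint's range is limited). The gripper opens to 85 mm and grips with 20 to 120 N. Pads are 22 mm wide; open, the fingers measure 114 mm over their backs; the gripper's body (76 mm by 85 mm) begins 54 mm behind the grasp point. The pads swing forward as they close: fully open they stand 13 mm farther back than shut.
Start: joints at [1.226, 0.332, -0.065, 1.46, 0.022, 1.35, -0.088], TCP at [0.198, -0.593, 0.245] pointing down, gripper open.
Joint ranges: [-2.6, 2.6], [-0.5, 2.12], [-1.47, 1.34], [0.16, 2.42], [-1.27, 4.41], [0.06, 2.06], [-2.6, 2.6]. Speed limits (rad/s): [2.22, 2.22, 2.79, 2.79, 3.14, 3.14, 3.14].

## Interface

Orientations are given as a unit quaternion [x, y, z, w].
In Python, from workcell import manip gives the robot as it stands.
- The arm moves only by the shell command python3 -m pendant 'ROWS' [FORCE]. ROWS is JSON, a list of rows, each a list of 7 numbers: the shift along the tool's x, y, z in units of 50 mm (1.0 is 50 mm), then the turn, a rotation vector about the tool's x, y, z in units of 8 degrees (1.0 is 8 degrees), then the opening, from -1 (shut) to 1 (fully open), so that 0 is half open. In form: [[dx, dy, dz, ax, ay, az, jaw], ...]. A call has exactly 10 rows; each row is the pose to reach, as a shift and turn from the pose commanded when the call began, along the tool's axes at that moment; what a row does not reach only later rows make up. A row lasts 1/8 s, in which the tool goes at most 62.5 mm and 10.7 degrees, less where a joint would pass 70% of its speed; a pose out of reach is approached as far as the arm can. A call with a gripper value outside its range is refused whole. The fingers move at their own pace and stop on an object; FORCE is the grip in N (left out, the last holds). Time passes only in rows, so rows that repeat a pose let the fingers close, or fill a call up. It gives the time, the measured TCP pose, the force, the opening and the grip force at its end, in the units of the state.
- manip.get_obs(): the state, without advancing time (a new reading comes with each control period).
- manip.camera(name): name is "scene" or "top"; returns (picture, depth): 480x640x3 uint8, red, green, blue; 480x640 float32, m along the optical axis (not along the pixel's ray), 0 where there is no reading.
- manip.get_calibration(name): a dict with "fx", "fy", "cx", "cy" (pixels), "D" ([k1, k2, p1, p2, k3] as OpenCV has them; the pictures are not rectified), "xyz" and "orientation" of the camera in the world. Camera axes: x right, y up, looking along -z (the intrinsics and any distortion apply to the point x, -y, -z); pixel columns grow to the right and rows downward; lengths in m; the calibration is good to about 2 mm. A picture is of the moment at which its call begins. get_calibration takes no time and is no camera call.
- manip.hand_in(): hands the job in; it is judged then, once.
Trained networks look in the newest picture that a camera, given by its name, has taken for a name from the list of things; names that differ only in an ending like _2 or _b are one class to them, and where a whole thing is asked for, a point or a joint stands for the part that bears it (a point fixed in the world has none). Each returns a list of dicts, best first, with "p" (0 to 1); they miss things now and then, are a little off and sometimes report something else, mostly with a low value. They report only what shows in the picture. A call takes as long as a camera call. They do not tell look-alikes from the thing itself.
- manip.find_in(thing, camera): "box" ([left, top, right, bottom] in pixels, round what is visible of it).
- manip.trace(thing, camera): "pixels" (480x640 bool, what is visible of it) and "box" ([left, top, right, bottom] in pixels, round what is visible of it).
- manip.tip_of(thing, camera): "pixel" ([column, row] in pixels: a listed point, or the origin of a listed thing).
The state is a dict: "clock": time; "joint_pos": joint angles; "joint_velocities": joint speeds; "tau": joint torques, N m; "position": TCP position; "ee_rot": TCP orientation; "ft_force": force on the tool from outside, world axes, zero at the start; "torque": the same for the moment, N m; "grip_width": opening from 0.0 (shut) to 1.0 (fully open); "grasp_force": force on a finger pad.
Only numpy, scipy, OpenCV 4.12 (cv2) and the standard library are available. Lean on these libraries where they do the work, as an engineer would, in place of code of your own. Each camera call takes 0.05 s, during which the arm holds its last target. There are 200 camera calls.

## Working session

There is one attempt and no reset: what is moved stays moved. The work goes in short steps, Python scripts to look and compute and a shell command to move; the robot and the scene stay as the last step left them, time stands still between calls to the robot, and variables do not carry over. Pictures are saved under pics/ and viewed, at most 10 in all, crops included, and the job is handed in when it is done.

```bash
mkdir -p pics; cat > h.py <<'E'
import numpy as np,cv2
from scipy.spatial.transform import Rotation as R
from workcell import manip
def ray(cam,px):
    c=manip.get_calibration(cam);K=np.array([[c['fx'],0,c['cx']],[0,c['fy'],c['cy']],[0,0,1]])
    u=cv2.undistortPoints(np.array([[px]],float),K,np.array(c['D'],float))[0,0]
    return np.array(c['xyz']),R.from_quat(c['orientation']).apply([u[0],-u[1],-1])
def atz(cam,px,z):
    o,d=ray(cam,px);return o+d*(z-o[2])/d[2]
E
python3 - <<'E'
from h import *
for n in('scene','top'):
    p,d=manip.camera(n);cv2.imwrite(f'pics/{n}0.png',p[:,:,::-1])
    print(n,manip.get_calibration(n)['xyz'])
    for t,z in(('peg',.084),('cam_axis',.034),('index_line',.012),('push_plate',.05),('pocket',.022),('rack',.022),('station',0)):
        for r in manip.tip_of(t,n)[:2]: print(t,round(r['p'],2),np.round(r['pixel']),np.round(atz(n,r['pixel'],z),3))
s=manip.get_obs();print(s['clock'],s['position'],s['ee_rot'],R.from_quat(s['ee_rot']).as_matrix().round(2))
E
```

```text
scene [ 1.10251012 -0.46409453  1.19082692]
peg 0.76 [345. 221.] [0.536 0.117 0.084]
cam_axis 0.61 [356. 229.] [0.552 0.147 0.034]
index_line 0.86 [366. 226.] [0.551 0.187 0.012]
push_plate 0.92 [319. 289.] [ 0.625 -0.054  0.05 ]
pocket 0.78 [329. 280.] [ 0.612 -0.007  0.022]
rack 0.97 [329. 280.] [ 0.611 -0.009  0.022]
rack 0.95 [209. 278.] [ 0.4   -0.233  0.022]
station 0.82 [338. 263.] [0.582 0.053 0.   ]
top [0.45918924 0.02755698 1.37164477]
peg 0.73 [274. 243.] [0.543 0.126 0.084]
cam_axis 0.87 [267. 235.] [0.566 0.147 0.034]
index_line 0.72 [246. 247.] [0.54  0.199 0.012]
push_plate 0.86 [354. 211.] [ 0.62  -0.053  0.05 ]
pocket 0.76 [332. 215.] [ 0.614 -0.003  0.022]
rack 0.93 [398. 238.] [ 0.561 -0.158  0.022]
rack 0.85 [333. 219.] [ 0.604 -0.006  0.022]
station 0.87 [305. 223.] [0.596 0.059 0.   ]
station 0.38 [277. 245.] [0.545 0.125 0.   ]
0.8 [ 0.19770479 -0.59293009  0.24535812] [9.87079640e-01 1.60230395e-01 1.76244634e-05 5.80997801e-05] [[ 0.95  0.32  0.  ]
 [ 0.32 -0.95 -0.  ]
 [ 0.    0.   -1.  ]]
```

```bash
python3 - <<'E'
import cv2
a=cv2.imread('pics/top0.png');cv2.imwrite('pics/topc.png',cv2.resize(a[140:320,200:440],None,fx=3.3,fy=3.3,interpolation=cv2.INTER_CUBIC))
E
```

```text
(no output)
```

View pics/scene0.png

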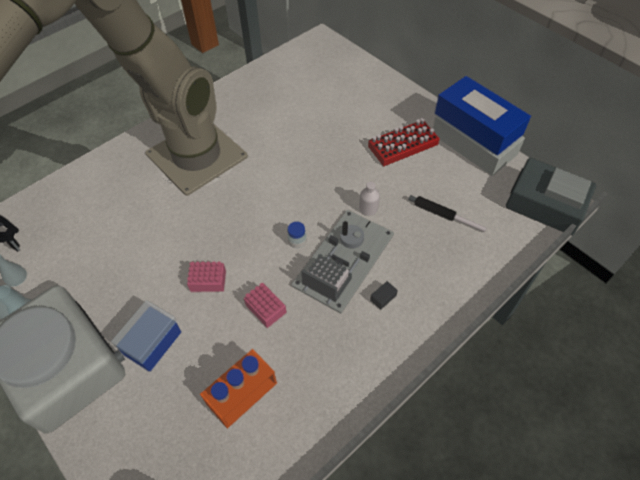

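View pics/top0.png

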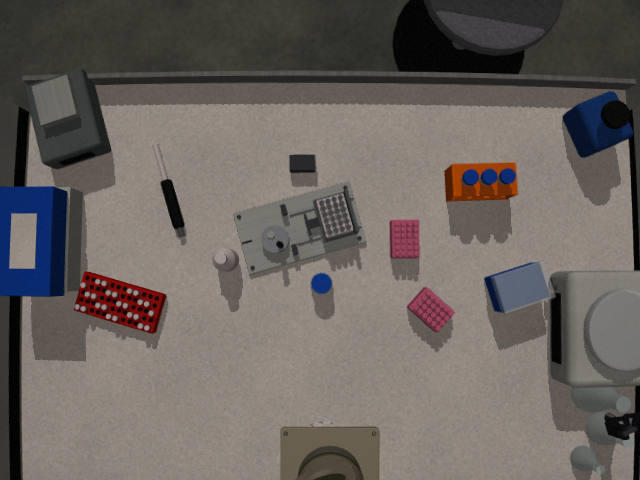

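View pics/topc.png

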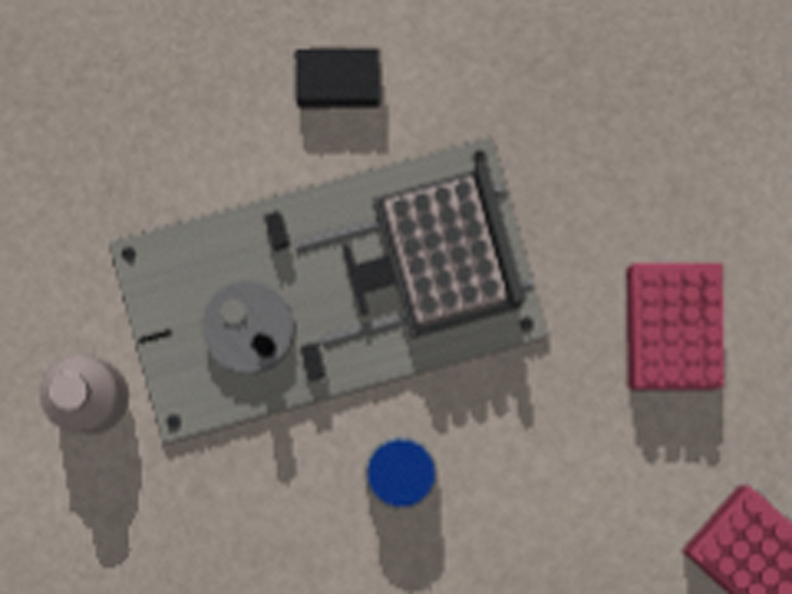

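The white rack in the grey carriage is at top-picture (335,214), and it is the one meant. The look-alikes are the pink racks at (405,239) and (430,310). The axle is near (271,234), the peg near (280,244), and the black line near (247,242). The bottle at (225,259) and jar at (321,283) stand on the robot side.

```bash
python3 - <<'E'
from h import *
f=lambda x,y:[200+(x+.5)/3.3-.5,140+(y+.5)/3.3-.5]
C=[((112,243),(160,-75)),((490,140),(-125,-75)),((548,342),(-125,75)),((165,444),(160,75)),((155,336),(145,0))]
# image mirrored check via both y signs
W=np.array([atz('top',f(*p),.012)[:2] for p,_ in C]);print(W.round(3))
for s in(1,-1):
    S=np.array([[a/1e3,s*b/1e3] for _,b in C])
    a=W-W.mean(0);b=S-S.mean(0);th=np.arctan2((b[:,0]*a[:,1]-b[:,1]*a[:,0]).sum(),(b*a).sum())
    M=np.array([[np.cos(th),-np.sin(th)],[np.sin(th),np.cos(th)]]);t=W.mean(0)-M@S.mean(0);e=W-(S@M.T+t)
    print(s,th,t,np.abs(e).max())
    if np.abs(e).max()<.02:
        print('axis',M@[.085,0]+t,'plate rear',M@[-.125,0]+t)
        pg=atz('top',f(263,345),.084)[:2];q=M.T@(pg-t);print('peg',pg,'st',q,'ang',np.arctan2(q[1],q[0]-.085),np.hypot(q[1],q[0]-.085))
        for n,px,z in(('bottle',f(70,390),.105),('jar',f(401,473),.06),('foam',f(338,77),.032),('pushtop',f(497,238),.08)):
            w=atz('top',px,z)[:2];print(n,w.round(3),(M.T@(w-t)).round(3))
E
```

```text
[[ 0.618  0.229]
 [ 0.693 -0.042]
 [ 0.548 -0.083]
 [ 0.475  0.189]
 [ 0.552  0.197]]Traceback (most recent call last):
  File "<stdin>", line 7, in <module>
NameError: name 'a' is not defined
```

```bash
python3 - <<'E'
from h import *
f=lambda x,y:[200+(x+.5)/3.3-.5,140+(y+.5)/3.3-.5]
C=[((112,243),(160,-75)),((490,140),(-125,-75)),((548,342),(-125,75)),((165,444),(160,75)),((155,336),(145,0))]
W=np.array([atz('top',f(*p),.012)[:2] for p,_ in C])
for s in(1,-1):
    S=np.array([[q[0]/1e3,s*q[1]/1e3] for _,q in C])
    a=W-W.mean(0);b=S-S.mean(0);th=np.arctan2((b[:,0]*a[:,1]-b[:,1]*a[:,0]).sum(),(b*a).sum())
    M=np.array([[np.cos(th),-np.sin(th)],[np.sin(th),np.cos(th)]]);t=W.mean(0)-M@S.mean(0);e=W-(S@M.T+t)
    print(s,th,t,np.abs(e).max())
    if np.abs(e).max()<.02:
        print('axis',M@[.085,0]+t)
        pg=atz('top',f(263,345),.084)[:2];q=M.T@(pg-t);print('peg',pg,'st',q,'ang',np.arctan2(q[1],q[0]-.085),np.hypot(q[1],q[0]-.085))
        for n,px,z in(('bottle',f(70,390),.105),('jar',f(401,473),.06),('foam',f(338,77),.032),('pushtop',f(497,238),.08)):
            w=atz('top',px,z)[:2];print(n,w.round(3),(M.T@(w-t)).round(3))
E
```

```text
1 1.837162687628152 [0.58864198 0.0566032 ] 0.0026696768248403446
axis [0.56626763 0.13860556]
peg [0.54099903 0.11504813] st [0.06892474 0.03057844] ang 2.054796286150664 0.03454642107428276
bottle [0.509 0.242] [0.199 0.028]
jar [0.455 0.022] [0.002 0.138]
foam [0.735 0.067] [-0.028 -0.144]
pushtop [ 0.614 -0.043] [-0.103  0.001]
-1 1.8331205584614756 [0.58847421 0.05655778] 0.14508323776521614
```

Next I swing over the peg, turning the tool so its closing line lies along the peg's direction of travel.

```bash
python3 -m pendant '[[0.8,-0.82,0,0,0,-1.2,-0.2],[1.6,-1.64,0,0,0,-2.4,-0.2],[2.4,-2.46,0,0,0,-3.6,-0.2],[3.2,-3.28,0,0,0,-4.8,-0.2],[4,-4.1,0,0,0,-6,-0.2],[4.8,-4.92,0,0,0,-7.2,-0.2],[5.6,-5.74,0,0,0,-8.4,-0.2],[6.4,-6.56,0,0,0,-9.6,-0.2],[7.2,-7.38,0,0,0,-10.8,-0.2],[8,-8.2,0,0,0,-12,-0.2]]' 20
cat >> h.py <<'E'
def st():
    s=manip.get_obs();m=R.from_quat(s['ee_rot']).as_matrix()
    print('t',round(s['clock'],2),'pos',np.round(s['position'],3),'yaw',np.arctan2(m[1,0],m[0,0]).round(3),'F',np.round(s['ft_force'],1),'w',round(s['grip_width'],3),'q',np.round(s['joint_pos'],2));return s,m
def to(x,y,z):
    s,m=st();print('units',(m.T@(np.array([x,y,z])-s['position'])/.05).round(2))
E
python3 -c "
from h import *
to(.541,.115,.2)"
```

```text
clock: 2.05
position: [0.4481, -0.0758, 0.2457]
ee_rot: [0.539, 0.842, -0.0, 0.001]
ft_force: [1.6, -0.7, -0.4]
grip_width: 0.398
grasp_force: 0.0
t 2.05 pos [ 0.448 -0.076  0.246] yaw 2.003 F [ 1.6 -0.7 -0.4] w 0.398 q [ 0.73 -0.02 -0.65  1.86 -0.01  1.3   0.52]
units [2.69 3.28 0.91]
```

```bash
python3 -m pendant '[[0.3,0.4,0,0,0,-1.2,-0.2],[0.7,0.8,0,0,0,-2.4,-0.2],[1.1,1.3,0,0,0,-3.6,-0.2],[1.5,1.8,0,0,0,-4.8,-0.2],[1.9,2.3,0.2,0,0,-6,-0.2],[2.3,2.8,0.5,0,0,-7.2,-0.2],[2.69,3.28,0.8,0,0,-8.4,-0.2],[2.69,3.28,1.1,0,0,-9.6,-0.2],[2.69,3.28,1.4,0,0,-10.8,-0.2],[2.69,3.28,1.6,0,0,-11.4,-0.2]]'
python3 - <<'E'
from h import *
p,d=manip.camera('scene');cv2.imwrite('pics/s1.png',cv2.resize(p[160:310,260:460,::-1],None,fx=4,fy=4,interpolation=cv2.INTER_CUBIC))
to(.541,.115,.066)
for n in('scene','top'):
    if n=='top': manip.camera(n)
    for r in manip.tip_of('peg',n)[:1]: print(r['p'],atz(n,r['pixel'],.084))
E
```

```text
clock: 3.3
position: [0.541, 0.1127, 0.1646]
ee_rot: [-0.224, 0.975, 0.0, -0.0]
ft_force: [-0.4, -0.6, 1.0]
grip_width: 0.395
grasp_force: 0.0
t 3.35 pos [0.541 0.112 0.164] yaw -2.687 F [-0.8 -0.1 -1.5] w 0.399 q [ 0.48  0.37 -0.92  1.72  0.32  1.2   1.5 ]
units [-0.03  0.04  1.95]
0.98 [0.54045281 0.12218644 0.084     ]
```

View pics/s1.png

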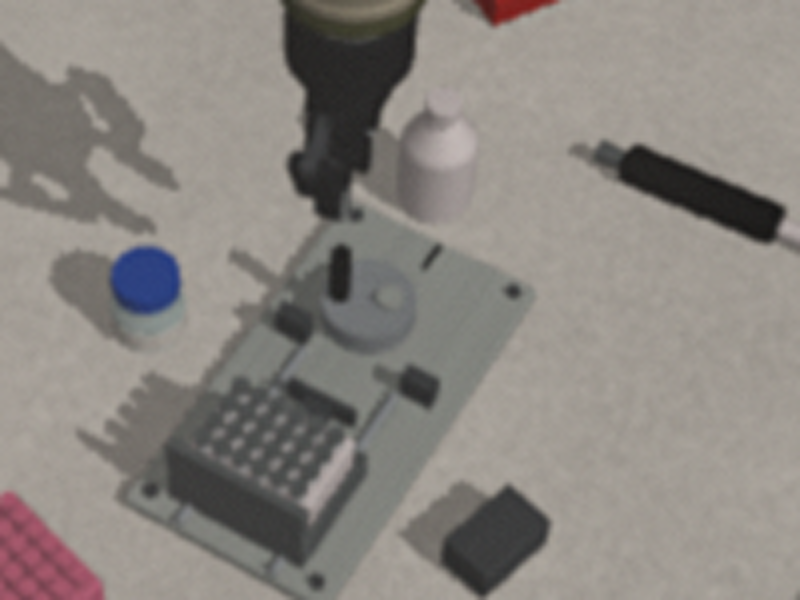

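The black peg at crop (341,250) stands free below the raised gripper, whose fingers end above it at (330,200). The axle is at (390,292) and the black line at (432,256). I descend around the peg.

```bash
python3 -m pendant '[[-0.04,0.09,0.4,0,0,0,-0.2],[-0.04,0.09,0.8,0,0,0,-0.2],[-0.04,0.09,1.1,0,0,0,-0.2],[-0.04,0.09,1.4,0,0,0,-0.2],[-0.04,0.09,1.7,0,0,0,-0.2],[-0.04,0.09,1.95,0,0,0,-0.2],[-0.04,0.09,1.95,0,0,0,-0.4],[-0.04,0.09,1.95,0,0,0,-0.5],[-0.04,0.09,1.95,0,0,0,-0.5],[-0.04,0.09,1.95,0,0,0,-0.5]]'
python3 - <<'E'
from h import *
p,d=manip.camera('scene');cv2.imwrite('pics/s2.png',cv2.resize(p[160:310,260:460,::-1],None,fx=4,fy=4,interpolation=cv2.INTER_CUBIC))
s,m=st()
c=np.array([.5663,.1386])
for th in (2.05,1.7,1.35,1.0,.65,.3,0,-.1):
    w=c+.034*np.array([np.cos(1.837+th),np.sin(1.837+th)])
    print(th,(m.T@(np.r_[w,.066]-s['position'])/.05).round(2),'az',round(np.degrees(2.05-th)/8*(3.596-1.837)/2.05,2))
E
```

```text
clock: 4.75
position: [0.5413, 0.1177, 0.0682]
ee_rot: [-0.222, 0.975, -0.0, 0.0]
ft_force: [-0.4, -0.7, 0.5]
grip_width: 0.25
grasp_force: 0.0
t 4.8 pos [0.541 0.118 0.068] yaw -2.694 F [-1.   0.3  0. ] w 0.251 q [ 0.41  0.49 -0.85  1.8   0.43  1.04  1.41]
2.05 [ 0.02 -0.04  0.04] az 0.0
1.7 [0.05 0.19 0.04] az 2.15
1.35 [-0.01  0.43  0.04] az 4.3
1.0 [-0.14  0.62  0.04] az 6.45
0.65 [-0.33  0.77  0.04] az 8.6
0.3 [-0.55  0.83  0.04] az 10.75
0 [-0.76  0.83  0.04] az 12.6
-0.1 [-0.82  0.81  0.04] az 13.21
```

View pics/s2.png

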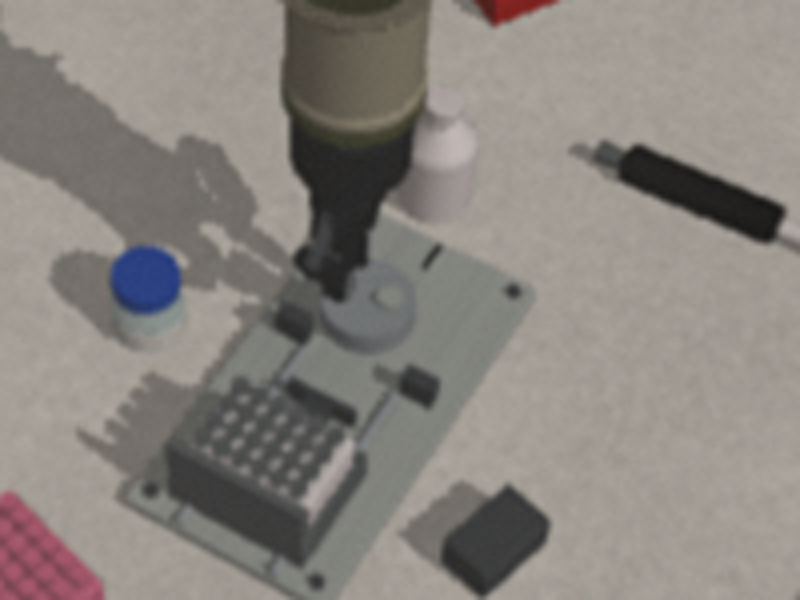

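```bash
python3 -m pendant '[[0.03,0.07,0.02,0,0,0.7,-0.5],[0.05,0.13,0.02,0,0,1.4,-0.5],[0.05,0.19,0.02,0,0,2.1,-0.5],[0.04,0.27,0.02,0,0,2.8,-0.5],[0.01,0.35,0.02,0,0,3.5,-0.5],[-0.01,0.43,0.02,0,0,4.3,-0.5],[-0.05,0.5,0.02,0,0,5.1,-0.5],[-0.1,0.56,0.02,0,0,5.8,-0.5],[-0.14,0.62,0.02,0,0,6.45,-0.5],[-0.14,0.62,0.02,0,0,6.45,-0.5]]'
python3 - <<'E'
from h import *
p,d=manip.camera('scene');cv2.imwrite('pics/s3.png',cv2.resize(p[160:310,260:460,::-1],None,fx=4,fy=4,interpolation=cv2.INTER_CUBIC))
s,m=st()
c=np.array([.5663,.1386])
for th in (1,.65,.3,0,-.1):
    w=c+.034*np.array([np.cos(1.837+th),np.sin(1.837+th)])
    print(th,(m.T@(np.r_[w,.067]-s['position'])/.05).round(2),'az',round(np.degrees(1-th)/8*(3.596-1.837)/2.05,2))
E
```

```text
clock: 6.05
position: [0.533, 0.1472, 0.0666]
ee_rot: [0.226, 0.974, -0.002, -0.001]
ft_force: [-5.0, -5.8, 4.6]
grip_width: 0.253
grasp_force: 3.9
t 6.1 pos [0.533 0.147 0.067] yaw 2.687 F [-4.7 -5.5  4.9] w 0.249 q [ 0.22  0.44 -0.69  1.81  0.33  1.01  0.52]
1 [-0.    0.04 -0.01] az 0.0
0.65 [-0.01  0.27 -0.01] az 2.15
0.3 [-0.1   0.49 -0.01] az 4.3
0 [-0.23  0.65 -0.01] az 6.15
-0.1 [-0.28  0.69 -0.01] az 6.76
```

View pics/s3.png

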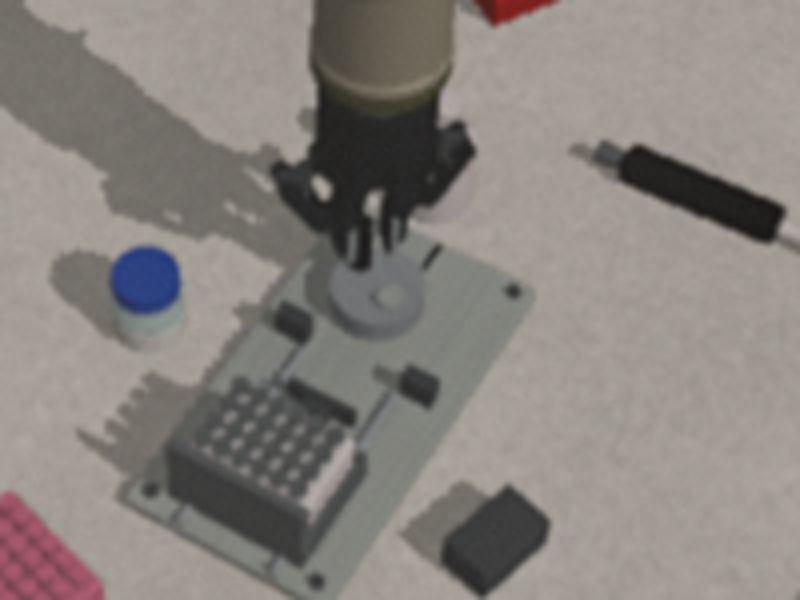

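The disc has swung round with the peg, which is now between the fingers near crop (370,250). I go on to the line.

```bash
python3 -m pendant '[[0,0.1,-0.02,0,0,0.7,-0.5],[0,0.18,-0.02,0,0,1.4,-0.5],[-0.01,0.27,-0.02,0,0,2.15,-0.5],[-0.04,0.35,-0.02,0,0,2.9,-0.5],[-0.07,0.42,-0.02,0,0,3.6,-0.5],[-0.1,0.49,-0.02,0,0,4.3,-0.5],[-0.16,0.57,-0.02,0,0,5.2,-0.5],[-0.23,0.65,-0.02,0,0,6.15,-0.5],[-0.28,0.69,-0.02,0,0,6.76,-0.5],[-0.28,0.69,-0.02,0,0,6.76,-0.5]]'
python3 - <<'E'
from h import *
s,m=st();q=s['position'][:2]-[.5663,.1386];print('tcp ang',np.arctan2(q[1],q[0])-1.837,np.hypot(*q))
E
```

```text
clock: 7.35
position: [0.5598, 0.1732, 0.0667]
ee_rot: [0.643, 0.765, -0.002, -0.001]
ft_force: [-6.1, -1.5, -2.8]
grip_width: 0.251
grasp_force: 2.8
t 7.35 pos [0.56  0.173 0.067] yaw 1.744 F [-6.1 -1.5 -2.8] w 0.251 q [ 0.03  0.46 -0.5   1.73  0.26  1.02 -0.39]
tcp ang -0.08074306531228514 0.03517501672221305
```

```bash
python3 -m pendant '[[0,0,0,0,0,0,-0.2],[0,0,0,0,0,0,-0.1],[0,0,-0.3,0,0,0,-0.1],[0,0,-0.7,0,0,0,-0.1],[0,0,-1.2,0,0,0,-0.1],[0,0,-1.8,0,0,0,-0.1],[0,0,-2.2,0,0,0,-0.1],[-1,0,-2.4,0,0,0,-1],[-2,0,-2.4,0,0,0,-1],[-3.2,0,-2.4,0,0,0,-1]]'
python3 - <<'E'
from h import *
to(.6307,-.0978,.05)
p,d=manip.camera('scene');cv2.imwrite('pics/s4.png',cv2.resize(p[160:310,260:460,::-1],None,fx=4,fy=4,interpolation=cv2.INTER_CUBIC))
E
```

```text
clock: 8.6
position: [0.5895, 0.0153, 0.189]
ee_rot: [0.642, 0.766, 0.001, 0.0]
ft_force: [1.1, -0.3, -0.2]
grip_width: 0.002
grasp_force: 0.0
t 8.6 pos [0.59  0.015 0.189] yaw 1.746 F [ 1.1 -0.3 -0.2] w 0.002 q [ 0.27  0.33 -0.46  1.61  0.15  1.23 -0.04]
units [-2.37  0.41  2.78]
```

View pics/s4.png

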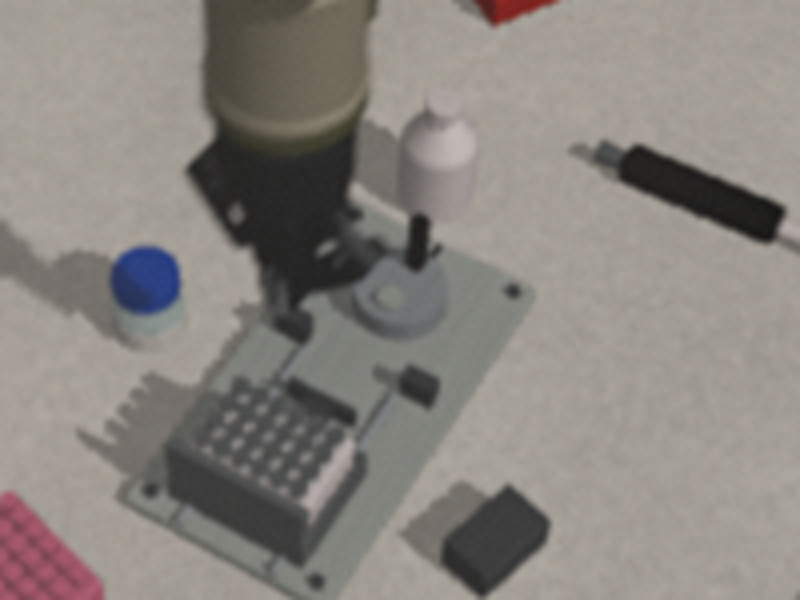

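The peg, with its top at crop (420,218) and foot at (413,262), now stands on the line from the axle (390,295) to the mark (435,250). Next I move behind the push plate and check the cam angle with numbers.

```bash
python3 -m pendant '[[-1,0.2,0,0,0,-0.3,-1],[-2,0.4,0,0,0,-0.65,-1],[-2.37,0.41,0,0,0,-0.65,-1],[-2.37,0.41,0.2,0,0,-0.65,-1],[-2.37,0.41,0.7,0,0,-0.65,-1],[-2.37,0.41,1.3,0,0,-0.65,-1],[-2.37,0.41,1.9,0,0,-0.65,-1],[-2.37,0.41,2.4,0,0,-0.65,-1],[-2.37,0.41,2.78,0,0,-0.65,-1],[-2.37,0.41,2.78,0,0,-0.65,-1]]'
python3 - <<'E'
from h import *
M=R.from_euler('z',1.837).as_matrix()[:2,:2];t=np.array([.5886,.0566])
for n in('scene','top'):
    p,d=manip.camera(n)
    for th,z in(('peg',.084),('push_plate',.05)):
        for r in manip.tip_of(th,n)[:1]:
            q=M.T@(atz(n,r['pixel'],z)[:2]-t);print(n,th,round(r['p'],2),q.round(3),'ang',np.arctan2(q[1],q[0]-.085).round(2))
s,m=st();print('st',M.T@(s['position'][:2]-t));d=m.T@np.r_[M@[1,0],0];print('push dir',d)
cv2.imwrite('pics/t5.png',cv2.resize(p[140:320,200:440,::-1],None,fx=3.3,fy=3.3,interpolation=cv2.INTER_CUBIC))
E
```

```text
clock: 9.9
position: [0.6289, -0.0957, 0.0475]
ee_rot: [0.607, 0.795, -0.0, -0.001]
ft_force: [-0.6, 0.7, 0.2]
grip_width: 0.0
grasp_force: 0.0
scene peg 0.56 [0.114 0.002] ang 0.06
scene push_plate 0.6 [-0.12   0.005] ang 3.12
top peg 0.78 [ 0.122 -0.002] ang -0.05
top push_plate 0.97 [-0.116 -0.006] ang -3.11
t 10.2 pos [ 0.631 -0.097  0.05 ] yaw 1.835 F [ 0.1 -0.6 -0.3] w 0.001 q [ 0.37  0.56 -0.38  1.6   0.24  1.02  0.18]
st [-1.59415686e-01 -4.97139691e-05]
push dir [ 9.99998194e-01 -1.73411708e-03 -7.77821004e-04]
```

View pics/t5.png

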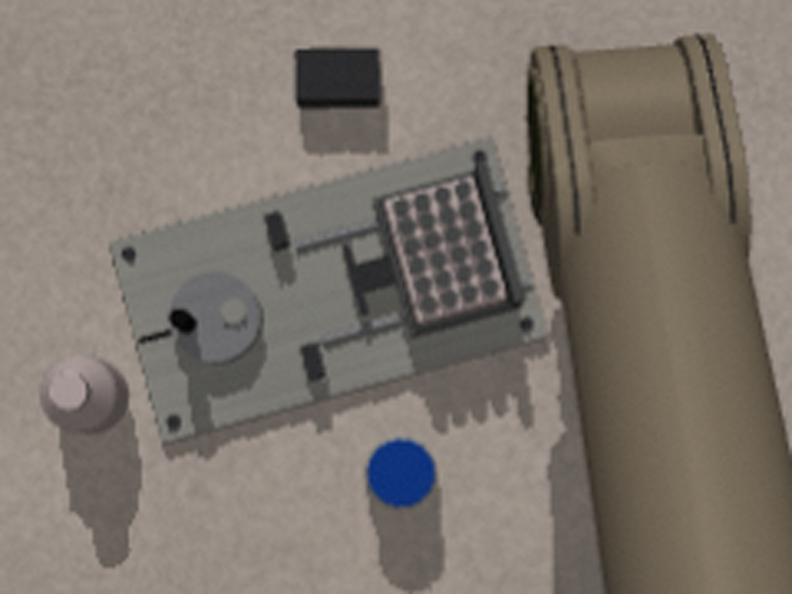

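The peg (182,320) lies between the axle (234,312) and the line (155,336), so the cam is at its low point within about 0.1 rad. The carriage is still back, so I push it now.

```bash
python3 -m pendant '[[0.25,0,0,0,0,0,-1],[0.5,0,0,0,0,0,-1],[0.65,0,0,0,0,0,-1],[0.8,0,0,0,0,0,-1],[0.95,0,0,0,0,0,-1],[1.1,0,0,0,0,0,-1],[1.25,0,0,0,0,0,-1],[1.4,0,0,0,0,0,-1],[1.55,0,0,0,0,0,-1],[1.7,0,0,0,0,0,-1]]'
python3 -m pendant '[[0.06,0,0,0,0,0,-1],[0.12,0,0,0,0,0,-1],[0.18,0,0,0,0,0,-1],[0.22,0,0,0,0,0,-1],[0.26,0,0,0,0,0,-1],[0.3,0,0,0,0,0,-1],[0.34,0,0,0,0,0,-1],[0.36,0,0,0,0,0,-1],[0.36,0,0,0,0,0,-1],[0.36,0,0,0,0,0,-1]]'
python3 - <<'E'
from h import *
M=R.from_euler('z',1.837).as_matrix()[:2,:2];t=np.array([.5886,.0566])
s,m=st();print('st',M.T@(s['position'][:2]-t))
E
```

```text
clock: 11.45
position: [0.6075, -0.0147, 0.0488]
ee_rot: [0.608, 0.794, -0.0, -0.0]
ft_force: [0.9, -2.1, 0.9]
grip_width: 0.004
grasp_force: 0.0
clock: 12.7
position: [0.6035, 0.0001, 0.0488]
ee_rot: [0.608, 0.794, -0.001, 0.001]
ft_force: [2.6, -8.8, -0.6]
grip_width: -0.002
grasp_force: 0.0
t 12.7 pos [0.604 0.    0.049] yaw 1.834 F [ 2.6 -8.8 -0.6] w -0.002 q [ 0.26  0.5  -0.42  1.7   0.24  0.99  0.01]
st [-0.05847143  0.00047487]
```

```bash
python3 -m pendant '[[0.03,0,0,0,0,0,-1],[0.06,0,0,0,0,0,-1],[0.09,0,0,0,0,0,-1],[0.12,0,0,0,0,0,-1],[0.12,0,0,0,0,0,-1],[0.12,0,0,0,0,0,-1],[0.12,0,0,0,0,0,-1],[0.12,0,0,0,0,0,-1],[0.12,0,0,0,0,0,-1],[0.12,0,0,0,0,0,-1]]'
```

```text
clock: 13.95
position: [0.6034, 0.0003, 0.049]
ee_rot: [0.61, 0.792, -0.002, 0.004]
ft_force: [9.5, -23.7, -3.4]
grip_width: 0.003
grasp_force: 0.0
```

The force rises with no motion, so the carriage is against a stop. I back away, lift, and check.

```bash
python3 -m pendant '[[-0.2,0,0,0,0,0,-1],[-0.5,0,0,0,0,0,-1],[-1,0,0,0,0,0,-1],[-1.6,0,0,0,0,0,-1],[-2,0,-0.4,0,0,0,-1],[-2.4,0,-1,0,0,0,-1],[-2.6,0,-1.8,0,0,0,-1],[-2.6,0,-2.6,0,0,0,-1],[-2.6,0,-3,0,0,0,-1],[-2.6,0,-3,0,0,0,-1]]'
python3 - <<'E'
from h import *
M=R.from_euler('z',1.837).as_matrix()[:2,:2];t=np.array([.5886,.0566])
for n in('scene','top'):
    p,d=manip.camera(n)
    for th,z in(('peg',.084),('push_plate',.05),('rack',.022),('pocket',.022)):
        for r in manip.tip_of(th,n)[:1]:
            q=M.T@(atz(n,r['pixel'],z)[:2]-t);print(n,th,round(r['p'],2),q.round(3),'ang',np.arctan2(q[1],q[0]-.085).round(2))
st()
cv2.imwrite('pics/t6.png',cv2.resize(p[140:320,200:440,::-1],None,fx=3.3,fy=3.3,interpolation=cv2.INTER_CUBIC))
E
```

```text
clock: 15.2
position: [0.636, -0.1171, 0.1997]
ee_rot: [0.607, 0.794, 0.001, 0.001]
ft_force: [-1.4, -0.4, 0.3]
grip_width: 0.003
grasp_force: 0.0
scene peg 0.84 [ 0.121 -0.01 ] ang -0.28
scene push_plate 0.97 [-0.045  0.007] ang 3.09
scene rack 0.91 [-0.223  0.081] ang 2.88
scene pocket 0.66 [-0.005 -0.002] ang -3.12
top peg 0.66 [ 0.125 -0.001] ang -0.03
top push_plate 0.76 [-0.045 -0.015] ang -3.03
top rack 0.91 [-0.012 -0.003] ang -3.11
top pocket 0.8 [-0.003 -0.015] ang -2.97
t 15.7 pos [ 0.635 -0.117  0.198] yaw 1.835 F [-0.2 -0.3  0. ] w 0.005 q [ 0.41  0.44 -0.4   1.45  0.17  1.3   0.26]
```

View pics/t6.png

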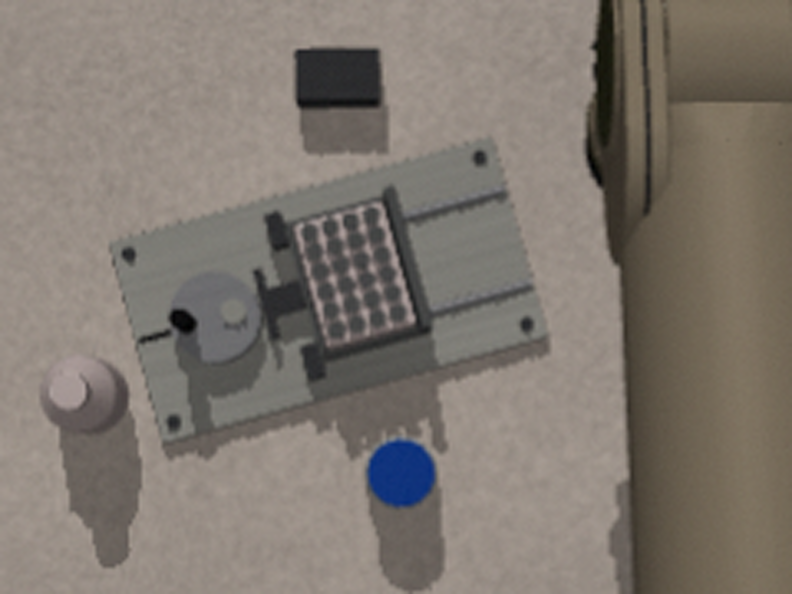

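The carriage front sits flush against both stop blocks, at (278,230) and (314,360), and its shoe at (270,300) clears the disc. The peg (182,320) is in line with the mark and the rack is still seated. The push plate measures x = -0.045, which is home.

```bash
python3 -c "
from workcell import manip
print(manip.hand_in())"
```

```text
the job is handed in; nothing more can be done
None
```

The tube rack is docked and the job is handed in at about 16 s of 48: the cam was turned to its low point first, then the carriage was pushed home against both stop blocks with the rack still seated and the arm clear; the hand-in call returned no verdict.

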